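Pack three jaw blocks in order and lock the row with a wedge

ROBOT

A 6-joint arm with a two-finger parallel gripper is mounted at the origin on the work surface. World frame = base frame: x ahead of the robot, y to its left, z up, the work surface at z = 0. Lengths are in m, angles in rad, forces in N, time in s.
With the tool pointing down it reaches from about 0.25 to 0.725 m from the base axis. Payload 4 kg.
Tool frame: the origin (TCP) lies between the finger pads; the fingertips stand 11 mm ahead of it and the grasp point (between the pads) lies 8 mm behind it (bot.tip_extent is the distance from the TCP to the fingertips, in m); z points along the fingers, y is the line along which they close (so a half turn about z gives the same grasp; the last joint's range is limited). The gripper opens to 85 mm and grips with 20 to 120 N. Pads are 22 mm wide; open, the fingers measure 114 mm over their backs; the gripper's body (76 mm by 85 mm) begins 54 mm behind the grasp point. The pads swing forward as they close: fully open they stand 13 mm farther back than shut.
Start: joints at [1.231, 0.241, 0.005, 1.335, 0, 1.571], TCP at [0.167, 0.471, 0.242] pointing down, gripper open.
Joint ranges: [-2.72, 2.72], [-1.05, 1.87], [-1.09, 1.28], [-1.99, 2.15], [-1.42, 1.44], [-3.14, 3.14]. Speed limits (rad/s): [2.79, 2.79, 3.14, 3.14, 3.14, 3.14].

INTERFACE

Orientations are given as a unit quaternion [x, y, z, w].
In Python, from workcell import bot gives the robot as it stands. The module is installed in compiled form; this text tells all that it offers.
- The arm moves only by the tool drive_tool, never from a script. Its argument "rows" is a list of rows, each an object of numbers: "dx", "dy", "dz": the shift along the tool's x, y, z in units of 50 mm (1.0 is 50 mm); "wx", "wy", "wz": the turn, a rotation vector about the tool's x, y, z in units of 5 degrees (1.0 is 5 degrees); "hand": the finger opening in mm, from 0 to 85.4. A call has 1 to 20 rows; each row is the pose to reach, as a shift and turn from the pose commanded when the call began, along the tool's axes at that moment; what a row does not reach only later rows make up. A row lasts 1/10 s, in which the tool goes at most 50 mm and 8.59 degrees, less where a joint would pass 70% of its speed; a pose out of reach is approached as far as the arm can. A call with a gripper value outside its range is refused whole. The fingers move at their own pace and stop on an object; the grip force is fixed at half the most. Time passes only in rows, so rows that repeat a pose let the fingers close. It gives the time, the measured TCP pose, the force, the opening and the grip force at its end, in the units of the state.
- bot.get_obs(): the state, without advancing time (a new reading comes with each control period).
- bot.camera(name): name is "scene" or "top"; returns the picture (400x640x3 uint8, red, green, blue); there is no depth.
- bot.get_calibration(name): a dict with "vfov" (degrees; the focal length in pixels is half the picture's height over the tangent of half this angle, whatever the lens; pixels are square), "cx", "cy" (the principal point, pixels), "origin" and "rotation" of the camera in the world. Camera axes: x right, y up, looking along -z (the intrinsics and any distortion apply to the point x, -y, -z); pixel columns grow to the right and rows downward; lengths in m; the calibration is good to about 2 mm. A picture is of the moment at which its call begins. get_calibration takes no time and is no camera call.
- bot.job_done(): hands the job in; it is judged then, once.
Trained networks look in the newest picture that a camera, given by its name, has taken for a name from the list of things; names that differ only in an ending like _2 or _b are one class to them, and where a whole thing is asked for, a point or a joint stands for the part that bears it (a point fixed in the world has none). Each returns a list of dicts, best first, with "score" (0 to 1); they miss things now and then, are a little off and sometimes report something else, mostly with a low value. They report only what shows in the picture. A call takes as long as a camera call.
- bot.look_for(camera, thing): "extent" ([centre column, centre row, width, height] in pixels, round what is visible of it).
- bot.outline_of(camera, thing): "region" (400x640 bool, what is visible of it) and "extent" ([centre column, centre row, width, height] in pixels, round what is visible of it).
The state is a dict: "clock": time; "joint_pos": joint angles; "joint_vel": joint speeds; "tau": joint torques, N m; "eef_pos": TCP position; "tool_rot": TCP orientation; "ft_force": force on the tool from outside, world axes, zero at the start; "ft_torque": the same for the moment, N m; "grip_width": finger opening in m; "grasp_force": force on a finger pad.
Only numpy, scipy, OpenCV 4.12 (cv2) and the standard library are available. Lean on these libraries where they do the work, as an engineer would, in place of code of your own. Each camera call takes 0.05 s, during which the arm holds its last target. There are 200 camera calls.

TASK

Pack the three black ribbed blocks with white bores into the channel of the aluminium fixture, ribs up and running across the channel, standing in a row in order of their bores: one bore against the blue stop, then two, then three. Then push the yellow wedge, thin end down, into the gap left at the bare end until it is fully home and the row is locked tight. Leave the other loose parts (the black block without bores, the bare aluminium block, the collar, the roller and the screwdriver) where they are.

Things in the scene. Friction and masses are not known exactly. Their poses are not given: they have to be found in the camera images.
- fixture: Fixed aluminium channel, slick floor 8 mm above table. Own x along it; origin mid-underside, z up. Stops 20 mm thick, 52 mm high, inner faces at x=-89 (blue stop, 60 wide) and +89 mm (bare stop, 40 wide). Side rails 18 mm high, inner faces y=+-29 mm, 8 thick, from blue stop to x=+53; beyond is open. Blocks packed tight centre at x=-65, -17, +31 mm, leaving a 34 mm gap (to x=89) for the wedge.
- jaw_one: Black ribbed jaw block with ONE white bore (10 mm disc) on top of the rib. 48 mm along own x, 46 along own y, 44 high, plus a central rib on top, running along y (24 wide, 8 mm higher: 52 high in all). Origin: centre of underside, z up; stands upright, either way round alike. Grip it across its 46 mm (flat faces at own +y and -y). About 0.2 kg.
- jaw_two: Black ribbed jaw block with TWO white bores side by side along the rib. 48 mm along own x, 46 along own y, 44 high, plus a central rib on top, running along y (24 wide, 8 mm higher: 52 high in all). Origin: centre of underside, z up; stands upright, either way round alike. Grip it across its 46 mm (flat faces at own +y and -y). About 0.2 kg.
- jaw_three: Black ribbed jaw block with THREE white bores along the rib. 48 mm along own x, 46 along own y, 44 high, plus a central rib on top, running along y (24 wide, 8 mm higher: 52 high in all). Origin: centre of underside, z up; stands upright, either way round alike. Grip it across its 46 mm (flat faces at own +y and -y). About 0.2 kg.
- wedge: Yellow wedge standing on its thin foot, 66 mm high, 50 along own y; along own x 14 at the foot, growing evenly to 45 near the top. Origin: centre of the foot, z up. Grip the upper part across the 50 mm; 0.2 kg. Its x goes along fixture x. Pushed down (5-20 N) it slides the blocks towards the blue stop; in a tight row it jams and stays with its origin about 12 mm above the table.
- plain_block: Bystander: black ribbed block like the jaw blocks (same size) but with NO bores. Leave it.
- bare_block: Bystander: ribbed block of the same size in bare light aluminium with two black bores. Leave it.
- collar: Bystander: flat steel ring lying on the table, 52 mm across, 28 mm hole, 22 mm high. Origin: centre of its underside. Leave it.
- roller: Bystander: small upright brass roller, 34 mm across, 48 mm high with a thinner neck on top. Origin: centre of its underside. Leave it.
- screwdriver: Bystander: red-handled screwdriver lying near the far edge of the table. Leave it.

How it is judged:
On the way, in this order (a step that is already met when the one before it is completed fails the run):
1. the one-, two- and three-bore black blocks stand in the channel in that order from the blue stop, the wedge not yet home (x of jaw_one in the frame of fixture between -0.071 and -0.047 m and y of jaw_one in the frame of fixture between -0.01 and 0.01 m and z of jaw_one in the frame of fixture between 0.004 and 0.012 m and angle between each of jaw_one, jaw_two, jaw_three's own z axis and vertical below 0.12 rad and angle between the x axis of each of jaw_one, jaw_two, jaw_three and the x axis of fixture, either way round below 0.2 rad and x of jaw_two in the frame of fixture between -0.023 and 0.001 m and y of jaw_two in the frame of fixture between -0.01 and 0.01 m and z of jaw_two in the frame of fixture between 0.004 and 0.012 m and x of jaw_three in the frame of fixture between 0.025 and 0.049 m and y of jaw_three in the frame of fixture between -0.01 and 0.01 m and z of jaw_three in the frame of fixture between 0.004 and 0.012 m), for 0.2 s.
2. the wedge is pushed home in the gap at the bare end (z of wedge in the frame of fixture between 0.006 and 0.017 m and x of wedge in the frame of fixture between 0.062 and 0.082 m and y of wedge in the frame of fixture between -0.012 and 0.012 m and angle between wedge's own z axis and vertical below 0.22 rad), for 0.2 s.
At the end, for the whole second after the job is handed in: One-, two-, three-bore blocks in that order from the blue stop, each within 5 mm (6 away from it) of its packed place, 10 mm across, 0.2 rad; wedge upright in the gap (10 mm along, 12 mm across, 0.22 rad), origin under 17 mm above table; blocks upright within 0.12 rad; released, at rest (all of step 2 and x of jaw_one in the frame of fixture between -0.07 and -0.059 m and y of jaw_one in the frame of fixture between -0.01 and 0.01 m and z of jaw_one in the frame of fixture between 0.004 and 0.012 m and angle between each of jaw_one, jaw_two, jaw_three's own z axis and vertical below 0.12 rad and angle between the x axis of each of jaw_one, jaw_two, jaw_three and the x axis of fixture, either way round below 0.2 rad and x of jaw_two in the frame of fixture between -0.022 and -0.011 m and y of jaw_two in the frame of fixture between -0.01 and 0.01 m and z of jaw_two in the frame of fixture between 0.004 and 0.012 m and x of jaw_three in the frame of fixture between 0.026 and 0.037 m and y of jaw_three in the frame of fixture between -0.01 and 0.01 m and z of jaw_three in the frame of fixture between 0.004 and 0.012 m and linear speed of each of jaw_one, jaw_two, jaw_three, wedge below 0.02 m/s and angular speed of each of jaw_one, jaw_two, jaw_three, wedge below 0.2 rad/s); the robot touches nothing.
It fails at once if the plain block is moved more than 25 mm (distance of plain_block from where it was at the start of the episode above 0.025 m).
It fails at once if the bare block is moved more than 25 mm (distance of bare_block from where it was at the start of the episode above 0.025 m).
It fails at once if the collar is moved more than 25 mm (distance of collar from where it was at the start of the episode above 0.025 m).
It fails at once if the roller is moved more than 25 mm (distance of roller from where it was at the start of the episode above 0.025 m).
It fails at once if the screwdriver is moved more than 25 mm (distance of screwdriver from where it was at the start of the episode above 0.025 m).
It also fails if it takes over 96 s, if anything falls off the work surface, if the arm or the gripper's body presses on something with over 40 N, if the wrist force passes 120 N, or if a joint passes its speed limit or range.

## Working session

There is one attempt and no reset: what is moved stays moved. The work goes in short steps, Python scripts to look and compute and a tool call to move; the robot and the scene stay as the last step left them, time stands still between calls to the robot, and variables do not carry over. Pictures are saved under pics/ and viewed, at most 14 in all, crops included, and the job is handed in when it is done.

Besides the shell and the picture viewer there is one more tool, called after "Emit:" in YAML: its name, and indented under it one key for each argument. drive_tool: Moves the arm, as the interface text tells. Its arguments: {"type":"object","properties":{"rows":{"type":"array","items":{"type":"object","properties":{"dx":{"type":"number"},"dy":{"type":"number"},"dz":{"type":"number"},"wx":{"type":"number"},"wy":{"type":"number"},"wz":{"type":"number"},"hand":{"type":"number"}}}}},"required":["rows"]}

```bash
mkdir -p pics
python3 - <<'E'
from workcell import bot
import cv2
for c in("top","scene"):
    cv2.imwrite(f"pics/{c}0.png",bot.camera(c)[:,:,::-1])
    k=bot.get_calibration(c);print(c,k)
    for t in "fixture jaw_one jaw_two jaw_three wedge plain_block bare_block collar roller screwdriver".split():
        print(t,[(round(d["score"],2),[round(float(v)) for v in d["extent"]]) for d in bot.look_for(c,t)[:3]])
o=bot.get_obs();print(o["eef_pos"],o["tool_rot"],o["clock"])
E
```

```text
top {'vfov': 55.50989562461252, 'cx': 313.6778048708913, 'cy': 194.40881362135832, 'origin': array([0.43776291, 0.01701393, 0.99589349]), 'rotation': array([ 0.03505561, -0.06419191, -0.69902668,  0.71134535])}
fixture [(0.95, [298, 199, 32, 84]), (0.48, [288, 114, 73, 21])]
jaw_one [(0.72, [401, 229, 23, 18])]
jaw_two [(0.57, [159, 238, 23, 23])]
jaw_three [(0.71, [169, 191, 29, 23])]
wedge [(0.84, [196, 268, 28, 27])]
plain_block [(0.67, [411, 265, 25, 21])]
bare_block [(0.62, [206, 217, 31, 26])]
collar [(0.83, [444, 239, 20, 17]), (0.35, [442, 190, 17, 14])]
roller [(0.49, [441, 190, 16, 16])]
screwdriver [(0.87, [293, 116, 59, 18]), (0.74, [158, 238, 25, 24])]
scene {'vfov': 48.62817981032621, 'cx': 320.55472087433975, 'cy': 198.38249343387668, 'origin': array([1.30562221, 0.08999072, 0.70053754]), 'rotation': array([0.26488256, 0.29962912, 0.70276831, 0.58836751])}
fixture [(0.59, [338, 197, 47, 90])]
jaw_one [(0.7, [231, 164, 20, 31])]
jaw_two [(0.65, [489, 187, 28, 30]), (0.18, [231, 165, 22, 31])]
jaw_three [(0.95, [490, 221, 33, 28])]
wedge [(0.57, [446, 157, 27, 32])]
plain_block [(0.82, [238, 138, 24, 27])]
bare_block []
collar [(0.89, [196, 155, 23, 18])]
roller [(0.56, [176, 186, 13, 21])]
screwdriver [(0.7, [338, 282, 102, 34])]
[0.16666363 0.47142292 0.24232142] [ 1.69097612e-01  9.85599308e-01  2.96011779e-05 -6.07760477e-06] 1.1
```

Run:
```python
import cv2
a=cv2.imread("pics/top0.png")[90:300,130:470];cv2.imwrite("pics/top0c.png",cv2.resize(a,(800,494),interpolation=cv2.INTER_CUBIC))
a=cv2.imread("pics/scene0.png")[110:310,150:520];cv2.imwrite("pics/scene0c.png",cv2.resize(a,(800,432),interpolation=cv2.INTER_CUBIC))
```

```text
(no output)
```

View pics/top0c.png

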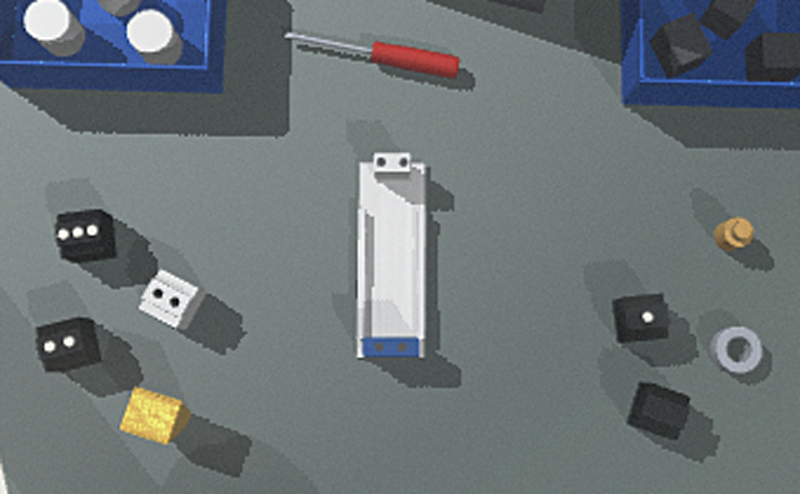

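View pics/scene0c.png

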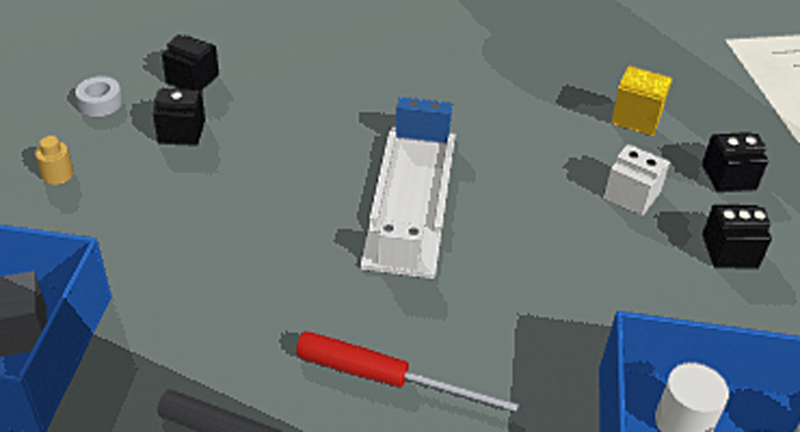

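```bash
cat > fit.py <<'E'
import numpy as np,cv2
from scipy.optimize import minimize
from scipy.spatial.transform import Rotation as R
from workcell import bot
S=8
def proj(c,P):
    k=bot.get_calibration(c);f=200/np.tan(np.radians(k["vfov"]/2))
    q=(np.asarray(P)-k["origin"])@R.from_quat(k["rotation"]).as_matrix()
    return np.c_[k["cx"]+f*q[:,0]/-q[:,2],k["cy"]-f*q[:,1]/-q[:,2]]
def ray(c,u,v,z):
    k=bot.get_calibration(c);f=200/np.tan(np.radians(k["vfov"]/2))
    d=R.from_quat(k["rotation"]).apply([(u-k["cx"])/f,-(v-k["cy"])/f,-1]);o=k["origin"]
    return (o+d*(z-o[2])/d[2])[:2]
def box(x0,x1,y0,y1,z0,z1,t=None):
    a=t or (x0,x1)
    return np.array([[x,y,z0] for x in(x0,x1) for y in(y0,y1)]+[[x,y,z1] for x in a for y in(y0,y1)])
B=[box(-.024,.024,-.023,.023,0,.044),box(-.012,.012,-.023,.023,.044,.052)]
W=[box(-.007,.007,-.025,.025,0,.060,(-.0225,.0225)),box(-.0225,.0225,-.025,.025,.060,.066)]
F=[box(-.109,.109,-.037,.037,0,.008),box(-.109,-.089,-.030,.030,0,.052),box(.089,.109,-.02,.02,0,.052),box(-.089,.053,-.037,-.029,0,.026),box(-.089,.053,.029,.037,0,.026)]
def sil(c,M,p,z,win):
    x0,y0,w,h=win;m=np.zeros((h*S,w*S),np.uint8);co,s=np.cos(p[2]),np.sin(p[2])
    for b in M:
        P=np.c_[p[0]+co*b[:,0]-s*b[:,1],p[1]+s*b[:,0]+co*b[:,1],b[:,2]+z]
        q=(proj(c,P)-[x0-.5,y0-.5])*S
        cv2.fillConvexPoly(m,cv2.convexHull(q.astype(np.float32)).round().astype(np.int32),1)
    return cv2.resize(m.astype(np.float32),(w,h),interpolation=cv2.INTER_AREA)
def fit(regs,M,p0,z=0,yaws=(0,)):
    wins={}
    for c,r in regs.items():
        ys,xs=np.where(r);wins[c]=(max(xs.min()-12,0),max(ys.min()-12,0),xs.max()-xs.min()+25,ys.max()-ys.min()+25)
    def cost(p):
        t=0
        for c,r in regs.items():
            x,y,w,h=wins[c];g=r[y:y+h,x:x+w].astype(float);s=sil(c,M,p,z,(x,y,g.shape[1],g.shape[0]))
            t+=1-np.minimum(g,s).sum()/np.maximum(g,s).sum()
        return t/len(regs)
    out=[]
    for a in yaws:
        p=np.array([*p0,a]);sx=np.array([p,p+[.01,0,0],p+[0,.01,0],p+[0,0,.3]])
        r=minimize(cost,p,method="Nelder-Mead",options=dict(initial_simplex=sx,xatol=1e-4,fatol=1e-4))
        out.append((round(r.fun,3),r.x.round(4).tolist()))
    return sorted(out)
def regions(thing,cams=("top","scene")):
    d={}
    for c in cams:
        o=bot.outline_of(c,thing)
        if o and o[0]["score"]>.3:d[c]=o[0]["region"]
    return d
E
python3 - <<'E'
from fit import *
for c in("top","scene"):bot.camera(c)
e=np.pi/180
for t,M in dict(fixture=F,jaw_one=B,jaw_two=B,jaw_three=B,wedge=W,plain_block=B,bare_block=B).items():
    rg=regions(t)
    for cs in (["top"],["top","scene"]):
        d={c:rg[c] for c in cs if c in rg}
        if not d: continue
        c=list(d)[0];ys,xs=np.where(d[c]);p0=ray(c,xs.mean(),ys.mean(),.03)
        print(t,list(d),fit(d,M,p0,0,[0,] if t=="fixture" else np.array([-60,-30,0,30,60,90])*e)[:3])
E
```

```text
fixture ['top'] [(np.float64(0.04), [0.564, 0.0233, 0.0164])]
fixture ['top', 'scene'] [(np.float64(0.52), [0.564, 0.0233, 0.0164])]
jaw_one ['top'] [(np.float64(0.076), [0.5018, -0.2509, 0.0819]), (np.float64(0.076), [0.5018, -0.2509, 0.0828]), (np.float64(0.077), [0.5015, -0.251, 0.0803])]Traceback (most recent call last):
  File "<stdin>", line 10, in <module>
  File "fit.py", line 40, in fit
    r=minimize(cost,p,method="Nelder-Mead",options=dict(initial_simplex=sx,xatol=1e-4,fatol=1e-4))
    res = _minimize_neldermead(fun, x0, args, callback, bounds=bounds,
                               **options)
    fxr = func(xr)
    fx = function(np.copy(x), *(wrapper_args + args))
  File "fit.py", line 34, in cost
    x,y,w,h=wins[c];g=r[y:y+h,x:x+w].astype(float);s=sil(c,M,p,z,(x,y,g.shape[1],g.shape[0]))
                                                     ~~~^^^^^^^^^^^^^^^^^^^^^^^^^^^^^^^^^^^^^
  File "fit.py", line 24, in sil
    q=(proj(c,P)-[x0-.5,y0-.5])*S
       ~~~~^^^^^
  File "fit.py", line 7, in proj
    k=bot.get_calibration(c);f=200/np.tan(np.radians(k["vfov"]/2))
ValueError: time passes only in moves, steps and waits
```

```bash
python3 - <<'E'
s=open('fit.py').read()
s=s.replace("S=8\n","S=8\nK={c:bot.get_calibration(c) for c in('top','scene')}\n").replace("k=bot.get_calibration(c);","k=K[c];")
open('fit.py','w').write(s)
E
python3 - <<'E'
from fit import *
for c in("top","scene"):bot.camera(c)
e=np.pi/180
for t,M in dict(fixture=F,jaw_one=B,jaw_two=B,jaw_three=B,wedge=W,plain_block=B,bare_block=B).items():
    rg=regions(t)
    for cs in (["top"],["scene"],["top","scene"]):
        d={c:rg[c] for c in cs if c in rg}
        if len(d)<len(cs): continue
        c=list(d)[0];ys,xs=np.where(d[c]);p0=ray(c,xs.mean(),ys.mean(),.03)
        print(t,list(d),[(float(a),b) for a,b in fit(d,M,p0,0,[0,] if t=="fixture" else np.array([-60,-20,20,60])*e)[:2]])
print(bot.get_obs()["clock"])
E
```

```text
fixture ['top'] [(0.027, [0.5641, 0.0232, 0.0113])]
jaw_one ['top'] [(0.066, [0.5012, -0.2504, 0.1237]), (0.066, [0.5012, -0.2503, 0.1245])]
jaw_one ['scene'] [(0.061, [0.4998, -0.2514, 0.1382]), (0.102, [0.5001, -0.2518, 1.744])]
jaw_one ['top', 'scene'] [(0.068, [0.5009, -0.2507, 0.1249]), (0.068, [0.5011, -0.2509, 0.118])]
jaw_two ['top'] [(0.061, [0.4627, 0.364, 0.2272]), (0.061, [0.4628, 0.3638, 0.2237])]
jaw_two ['scene'] [(0.084, [0.4603, 0.3628, 0.1679]), (0.085, [0.46, 0.3629, 0.158])]
jaw_two ['top', 'scene'] [(0.084, [0.4622, 0.3634, 0.2024]), (0.085, [0.4619, 0.3632, 0.223])]
jaw_three ['top'] [(0.077, [0.5783, 0.354, 0.1553]), (0.078, [0.5785, 0.3538, 0.1467])]
jaw_three ['scene'] [(0.393, [0.4797, -0.3547, 0.4166]), (0.398, [0.4912, -0.3494, 0.562])]
jaw_three ['top', 'scene'] [(0.539, [0.5783, 0.354, 0.1553]), (0.539, [0.5785, 0.3538, 0.1467])]
wedge ['top'] [(0.048, [0.3918, 0.263, -0.2735]), (0.048, [0.3918, 0.2631, -0.2737])]
wedge ['scene'] [(0.105, [0.3903, 0.2612, -0.2067]), (0.106, [0.3892, 0.2619, -0.2073])]
wedge ['top', 'scene'] [(0.091, [0.3914, 0.2622, -0.2378]), (0.091, [0.3914, 0.2625, -0.2526])]
plain_block ['top'] [(0.096, [0.4005, -0.2701, 1.2722]), (0.098, [0.4006, -0.2698, 1.2954])]
plain_block ['scene'] [(0.097, [0.3981, -0.2704, -0.1902]), (0.097, [0.3992, -0.2699, -0.1801])]
plain_block ['top', 'scene'] [(0.102, [0.4011, -0.2694, -0.2595]), (0.104, [0.4009, -0.2693, -0.2836])]
bare_block ['top'] [(0.065, [0.5117, 0.258, -0.4543]), (0.066, [0.5117, 0.2576, -0.455])]
bare_block ['scene'] [(0.069, [0.5106, 0.2562, -0.4041]), (0.07, [0.5104, 0.2558, -0.3978])]
bare_block ['top', 'scene'] [(0.08, [0.5112, 0.2568, -0.4304]), (0.08, [0.5114, 0.2568, -0.4178])]
2.2
```

```bash
cat > go.py <<'E'
import sys,numpy as np
from workcell import bot
from scipy.spatial.transform import Rotation as R
# args: x y z yaw(of block x axis, rad) groups -> shift/turn from current pose in drive units
o=bot.get_obs();p=o["eef_pos"];q=R.from_quat(o["tool_rot"])
print(o["clock"],p.round(4),o["ft_force"].round(1),round(o["grip_width"]*1e3,1),o["joint_pos"].round(2),"yaw",np.arctan2(*q.as_matrix()[[1,0],1])-np.pi/2)
for a in sys.argv[1:]:
    x,y,z,w=map(float,a.split(","));c,s=np.cos(w),np.sin(w)
    T=R.from_matrix(np.array([[-c,-s,0],[-s,c,0],[0,0,-1]]).T.reshape(3,3).T)
    print(a,(q.inv().apply(np.array([x,y,z])-p)/.05).round(3),((q.inv()*T).as_rotvec(degrees=True)/5).round(3))
E
python3 go.py .501,-.2507,.15,.125 .501,-.2507,.036,.125; python3 -c "from workcell import bot;print(bot.tip_extent)"
```

```text
2.2 [0.1666 0.4714 0.2423] [0.1 0.4 0.4] 85.2 [1.23 0.24 0.01 1.34 0.   1.57] yaw -0.3398057291631207
.501,-.2507,.15,.125 [-11.119 -11.388   1.846] [ 0.     0.    -5.326]
.501,-.2507,.036,.125 [-11.119 -11.388   4.126] [ 0.     0.    -5.326]
0.011
```

Emit:
drive_tool:
  rows:
    - {"dx": -11.12,"dy": -11.39,"dz": 0.8,"wz": -5.33,"hand": 68}
    - {"dx": -11.12,"dy": -11.39,"dz": 0.8,"wz": -5.33,"hand": 68}
    - {"dx": -11.12,"dy": -11.39,"dz": 0.8,"wz": -5.33,"hand": 68}
    - {"dx": -11.12,"dy": -11.39,"dz": 0.8,"wz": -5.33,"hand": 68}
    - {"dx": -11.12,"dy": -11.39,"dz": 0.8,"wz": -5.33,"hand": 68}
    - {"dx": -11.12,"dy": -11.39,"dz": 0.8,"wz": -5.33,"hand": 68}
    - {"dx": -11.12,"dy": -11.39,"dz": 0.8,"wz": -5.33,"hand": 68}
    - {"dx": -11.12,"dy": -11.39,"dz": 0.8,"wz": -5.33,"hand": 68}
    - {"dx": -11.12,"dy": -11.39,"dz": 0.8,"wz": -5.33,"hand": 68}
    - {"dx": -11.12,"dy": -11.39,"dz": 0.8,"wz": -5.33,"hand": 68}
    - {"dx": -11.12,"dy": -11.39,"dz": 0.8,"wz": -5.33,"hand": 68}
    - {"dx": -11.12,"dy": -11.39,"dz": 0.8,"wz": -5.33,"hand": 68}
    - {"dx": -11.12,"dy": -11.39,"dz": 0.8,"wz": -5.33,"hand": 68}
    - {"dx": -11.12,"dy": -11.39,"dz": 0.8,"wz": -5.33,"hand": 68}
    - {"dx": -11.12,"dy": -11.39,"dz": 0.8,"wz": -5.33,"hand": 68}
    - {"dx": -11.12,"dy": -11.39,"dz": 0.8,"wz": -5.33,"hand": 68}
    - {"dx": -11.12,"dy": -11.39,"dz": 0.8,"wz": -5.33,"hand": 68}
    - {"dx": -11.12,"dy": -11.39,"dz": 0.8,"wz": -5.33,"hand": 68}
    - {"dx": -11.12,"dy": -11.39,"dz": 0.8,"wz": -5.33,"hand": 68}
    - {"dx": -11.12,"dy": -11.39,"dz": 0.8,"wz": -5.33,"hand": 68}

```text
invalid input at $.rows[0]: expected keys dx, dy, dz, wx, wy, wz, hand
```

```bash
python3 go.py .501,-.2507,.036,.125
```

```text
2.2 [0.1666 0.4714 0.2423] [0.1 0.4 0.4] 85.2 [1.23 0.24 0.01 1.34 0.   1.57] yaw -0.3398057291631207
.501,-.2507,.036,.125 [-11.119 -11.388   4.126] [ 0.     0.    -5.326]
```

Emit:
drive_tool:
  rows:
    - {"dx": -11.12,"dy": -11.39,"dz": 0.8,"wx": 0,"wy": 0,"wz": -5.33,"hand": 68}
    - {"dx": -11.12,"dy": -11.39,"dz": 0.8,"wx": 0,"wy": 0,"wz": -5.33,"hand": 68}
    - {"dx": -11.12,"dy": -11.39,"dz": 0.8,"wx": 0,"wy": 0,"wz": -5.33,"hand": 68}
    - {"dx": -11.12,"dy": -11.39,"dz": 0.8,"wx": 0,"wy": 0,"wz": -5.33,"hand": 68}
    - {"dx": -11.12,"dy": -11.39,"dz": 0.8,"wx": 0,"wy": 0,"wz": -5.33,"hand": 68}
    - {"dx": -11.12,"dy": -11.39,"dz": 0.8,"wx": 0,"wy": 0,"wz": -5.33,"hand": 68}
    - {"dx": -11.12,"dy": -11.39,"dz": 0.8,"wx": 0,"wy": 0,"wz": -5.33,"hand": 68}
    - {"dx": -11.12,"dy": -11.39,"dz": 0.8,"wx": 0,"wy": 0,"wz": -5.33,"hand": 68}
    - {"dx": -11.12,"dy": -11.39,"dz": 0.8,"wx": 0,"wy": 0,"wz": -5.33,"hand": 68}
    - {"dx": -11.12,"dy": -11.39,"dz": 0.8,"wx": 0,"wy": 0,"wz": -5.33,"hand": 68}
    - {"dx": -11.12,"dy": -11.39,"dz": 0.8,"wx": 0,"wy": 0,"wz": -5.33,"hand": 68}
    - {"dx": -11.12,"dy": -11.39,"dz": 0.8,"wx": 0,"wy": 0,"wz": -5.33,"hand": 68}
    - {"dx": -11.12,"dy": -11.39,"dz": 0.8,"wx": 0,"wy": 0,"wz": -5.33,"hand": 68}
    - {"dx": -11.12,"dy": -11.39,"dz": 0.8,"wx": 0,"wy": 0,"wz": -5.33,"hand": 68}
    - {"dx": -11.12,"dy": -11.39,"dz": 0.8,"wx": 0,"wy": 0,"wz": -5.33,"hand": 68}
    - {"dx": -11.12,"dy": -11.39,"dz": 0.8,"wx": 0,"wy": 0,"wz": -5.33,"hand": 68}
    - {"dx": -11.12,"dy": -11.39,"dz": 0.8,"wx": 0,"wy": 0,"wz": -5.33,"hand": 68}
    - {"dx": -11.12,"dy": -11.39,"dz": 0.8,"wx": 0,"wy": 0,"wz": -5.33,"hand": 68}
    - {"dx": -11.12,"dy": -11.39,"dz": 0.8,"wx": 0,"wy": 0,"wz": -5.33,"hand": 68}
    - {"dx": -11.12,"dy": -11.39,"dz": 0.8,"wx": 0,"wy": 0,"wz": -5.33,"hand": 68}

```text
clock: 4.2
eef_pos: [0.5006, -0.2494, 0.2027]
tool_rot: [-0.063, 0.998, 0.0, -0.0]
ft_force: [-0.0, 0.9, -0.1]
grip_width: 0.0681
grasp_force: 0.0
```

```bash
python3 go.py .501,-.2507,.036,.125
```

```text
4.2 [ 0.5006 -0.2494  0.2027] [-0.   0.9 -0.1] 68.1 [-0.46  0.38  0.09  1.29  0.   -0.59] yaw 0.1269657164794875
.501,-.2507,.036,.125 [-0.005 -0.029  3.334] [ 0.004 -0.001  0.023]
```

Emit:
drive_tool:
  rows:
    - {"dx": 0,"dy": 0,"dz": 1,"wx": 0,"wy": 0,"wz": 0,"hand": 68}
    - {"dx": 0,"dy": 0,"dz": 2,"wx": 0,"wy": 0,"wz": 0,"hand": 68}
    - {"dx": 0,"dy": 0,"dz": 2.7,"wx": 0,"wy": 0,"wz": 0,"hand": 68}
    - {"dx": 0,"dy": 0,"dz": 3.1,"wx": 0,"wy": 0,"wz": 0,"hand": 68}
    - {"dx": 0,"dy": 0,"dz": 3.33,"wx": 0,"wy": 0,"wz": 0,"hand": 68}
    - {"dx": 0,"dy": 0,"dz": 3.33,"wx": 0,"wy": 0,"wz": 0,"hand": 68}
    - {"dx": 0,"dy": 0,"dz": 3.33,"wx": 0,"wy": 0,"wz": 0,"hand": 40}
    - {"dx": 0,"dy": 0,"dz": 3.33,"wx": 0,"wy": 0,"wz": 0,"hand": 40}
    - {"dx": 0,"dy": 0,"dz": 3.33,"wx": 0,"wy": 0,"wz": 0,"hand": 40}
    - {"dx": 0,"dy": 0,"dz": 3.33,"wx": 0,"wy": 0,"wz": 0,"hand": 40}
    - {"dx": 0,"dy": 0,"dz": 3.33,"wx": 0,"wy": 0,"wz": 0,"hand": 40}
    - {"dx": 0,"dy": 0,"dz": 3.0,"wx": 0,"wy": 0,"wz": 0,"hand": 40}
    - {"dx": 0,"dy": 0,"dz": 2.0,"wx": 0,"wy": 0,"wz": 0,"hand": 40}
    - {"dx": 0,"dy": 0,"dz": 1.3,"wx": 0,"wy": 0,"wz": 0,"hand": 40}
    - {"dx": 0,"dy": 0,"dz": 1,"wx": 0,"wy": 0,"wz": 0,"hand": 40}

```text
clock: 5.7
eef_pos: [0.5028, -0.2519, 0.1566]
tool_rot: [-0.063, 0.998, -0.002, 0.003]
ft_force: [1.1, 0.3, -2.8]
grip_width: 0.0449
grasp_force: 62.5
```

```bash
python3 go.py .502,.0225,.13,.0135 .502,.0225,.046,.0135
python3 - <<'E'
from fit import *
for c in("top","scene"):
    a=bot.camera(c); cv2.imwrite(f"pics/{c}1.png",a[:,:,::-1])
    p=proj(c,[[.5,-.25,.15]])[0].astype(int);x,y=max(p[0]-60,0),max(p[1]-45,0)
    cv2.imwrite(f"pics/{c}1c.png",cv2.resize(a[y:y+90,x:x+120,::-1],(400,300),interpolation=cv2.INTER_CUBIC))
a=np.hstack([cv2.imread(f"pics/{c}1c.png") for c in("top","scene")]);cv2.imwrite("pics/b1.png",a)
E
```

```text
5.7 [ 0.5028 -0.2519  0.1566] [ 1.1  0.3 -2.8] 44.9 [-0.46  0.41  0.01  1.17 -0.   -0.59] yaw 0.12515457842027522
.502,.0225,.13,.0135 [-0.667  5.449  0.515] [-0.04   0.064  1.28 ]
.502,.0225,.046,.0135 [-0.658  5.455  2.195] [-0.04   0.064  1.28 ]
```

View pics/b1.png

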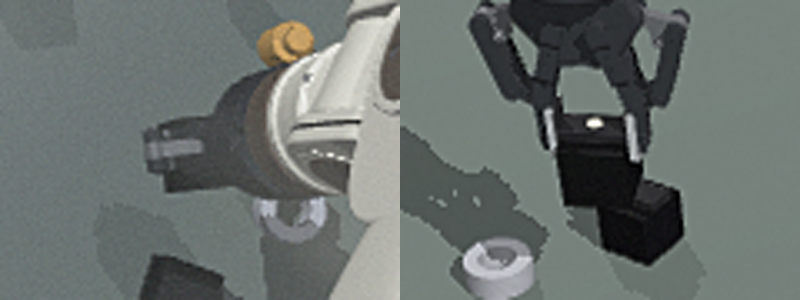

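Emit:
drive_tool:
  rows:
    - {"dx": -0.1,"dy": 0.8,"dz": 0,"wx": 0,"wy": 0,"wz": 0.2,"hand": 40}
    - {"dx": -0.2,"dy": 1.7,"dz": 0,"wx": 0,"wy": 0,"wz": 0.5,"hand": 40}
    - {"dx": -0.4,"dy": 2.6,"dz": 0,"wx": 0,"wy": 0,"wz": 0.8,"hand": 40}
    - {"dx": -0.5,"dy": 3.5,"dz": 0,"wx": 0,"wy": 0,"wz": 1,"hand": 40}
    - {"dx": -0.6,"dy": 4.4,"dz": 0,"wx": 0,"wy": 0,"wz": 1.28,"hand": 40}
    - {"dx": -0.66,"dy": 5.1,"dz": 0,"wx": 0,"wy": 0,"wz": 1.28,"hand": 40}
    - {"dx": -0.66,"dy": 5.45,"dz": 0.3,"wx": 0,"wy": 0,"wz": 1.28,"hand": 40}
    - {"dx": -0.66,"dy": 5.45,"dz": 0.6,"wx": 0,"wy": 0,"wz": 1.28,"hand": 40}
    - {"dx": -0.66,"dy": 5.45,"dz": 0.6,"wx": 0,"wy": 0,"wz": 1.28,"hand": 40}
    - {"dx": -0.66,"dy": 5.45,"dz": 0.6,"wx": 0,"wy": 0,"wz": 1.28,"hand": 40}
    - {"dx": -0.66,"dy": 5.45,"dz": 0.6,"wx": 0,"wy": 0,"wz": 1.28,"hand": 40}

```text
clock: 6.9
eef_pos: [0.4999, 0.0231, 0.1224]
tool_rot: [-0.006, 1.0, -0.0, 0.0]
ft_force: [0.0, 0.6, -2.7]
grip_width: 0.045
grasp_force: 62.7
```

```bash
python3 go.py .502,.0225,.046,.0135
python3 - <<'E'
from fit import *
for c in("top","scene"):
    a=bot.camera(c); 
    p=proj(c,[[.52,.02,.08]])[0].astype(int);x,y=max(p[0]-60,0),max(p[1]-45,0)
    cv2.imwrite(f"pics/{c}2c.png",cv2.resize(a[y:y+90,x:x+120,::-1],(400,300),interpolation=cv2.INTER_CUBIC))
a=np.hstack([cv2.imread(f"pics/{c}2c.png") for c in("top","scene")]);cv2.imwrite("pics/b2.png",a)
E
```

```text
6.9 [0.4999 0.0231 0.1224] [ 0.   0.6 -2.7] 45.0 [ 0.05  0.33 -0.2   1.04 -0.    0.03] yaw 0.01262492560484585
.502,.0225,.046,.0135 [-0.042 -0.013  1.528] [-0.001  0.    -0.01 ]
```

View pics/b2.png

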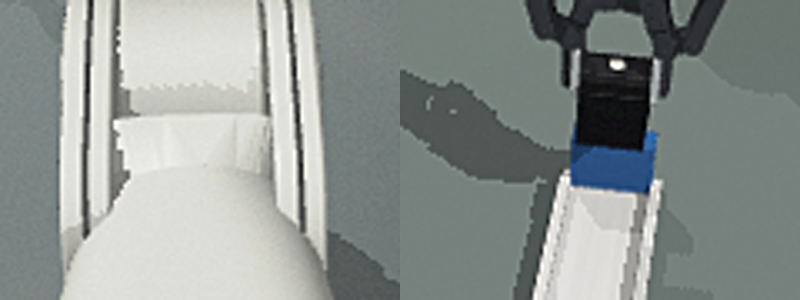

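Emit:
drive_tool:
  rows:
    - {"dx": -0.06,"dy": -0.01,"dz": 0.4,"wx": 0,"wy": 0,"wz": 0,"hand": 40}
    - {"dx": -0.06,"dy": -0.01,"dz": 0.8,"wx": 0,"wy": 0,"wz": 0,"hand": 40}
    - {"dx": -0.06,"dy": -0.01,"dz": 1.15,"wx": 0,"wy": 0,"wz": 0,"hand": 40}
    - {"dx": -0.06,"dy": -0.01,"dz": 1.4,"wx": 0,"wy": 0,"wz": 0,"hand": 40}
    - {"dx": -0.06,"dy": -0.01,"dz": 1.5,"wx": 0,"wy": 0,"wz": 0,"hand": 40}
    - {"dx": -0.06,"dy": -0.01,"dz": 1.53,"wx": 0,"wy": 0,"wz": 0,"hand": 40}
    - {"dx": -0.06,"dy": -0.01,"dz": 1.56,"wx": 0,"wy": 0,"wz": 0,"hand": 40}
    - {"dx": -0.06,"dy": -0.01,"dz": 1.56,"wx": 0,"wy": 0,"wz": 0,"hand": 40}

```text
clock: 7.8
eef_pos: [0.5036, 0.023, 0.046]
tool_rot: [-0.007, 1.0, -0.0, 0.001]
ft_force: [-2.2, 0.3, 3.5]
grip_width: 0.0448
grasp_force: 63.3
```

Emit:
drive_tool:
  rows:
    - {"dx": 0,"dy": 0,"dz": 0,"wx": 0,"wy": 0,"wz": 0,"hand": 62}
    - {"dx": 0,"dy": 0,"dz": 0,"wx": 0,"wy": 0,"wz": 0,"hand": 62}
    - {"dx": 0,"dy": 0,"dz": 0,"wx": 0,"wy": 0,"wz": 0,"hand": 62}
    - {"dx": 0,"dy": 0,"dz": -0.3,"wx": 0,"wy": 0,"wz": 0,"hand": 62}
    - {"dx": 0,"dy": 0,"dz": -1,"wx": 0,"wy": 0,"wz": 0,"hand": 62}
    - {"dx": 0,"dy": 0,"dz": -2,"wx": 0,"wy": 0,"wz": 0,"hand": 66}
    - {"dx": 0,"dy": 0,"dz": -3,"wx": 0,"wy": 0,"wz": 0,"hand": 68}
    - {"dx": 0,"dy": 0,"dz": -3,"wx": 0,"wy": 0,"wz": 0,"hand": 68}

```text
clock: 8.6
eef_pos: [0.5076, 0.0235, 0.202]
tool_rot: [-0.007, 1.0, 0.0, 0.008]
ft_force: [0.4, -0.2, -0.1]
grip_width: 0.0679
grasp_force: 0.0
```

```bash
python3 go.py .4615,.3635,.19,.205 .4615,.3635,.036,.205
```

```text
8.6 [0.5076 0.0235 0.202 ] [ 0.4 -0.2 -0.1] 67.9 [ 0.05  0.27 -0.07  1.22  0.    0.03] yaw 0.013688428488903392
.4615,.3635,.19,.205 [0.832 6.813 0.231] [-0.01   0.173 -2.192]
.4615,.3635,.036,.205 [0.878 6.811 3.311] [-0.01   0.173 -2.192]
```

Emit:
drive_tool:
  rows:
    - {"dx": 0.1,"dy": 0.9,"dz": 0,"wx": 0,"wy": 0,"wz": -0.5,"hand": 68}
    - {"dx": 0.2,"dy": 1.8,"dz": 0,"wx": 0,"wy": 0,"wz": -1,"hand": 68}
    - {"dx": 0.3,"dy": 2.7,"dz": 0,"wx": 0,"wy": 0,"wz": -1.5,"hand": 68}
    - {"dx": 0.4,"dy": 3.6,"dz": 0,"wx": 0,"wy": 0,"wz": -2.2,"hand": 68}
    - {"dx": 0.5,"dy": 4.5,"dz": 0,"wx": 0,"wy": 0,"wz": -2.2,"hand": 68}
    - {"dx": 0.6,"dy": 5.4,"dz": 0,"wx": 0,"wy": 0,"wz": -2.2,"hand": 68}
    - {"dx": 0.7,"dy": 6.2,"dz": 0,"wx": 0,"wy": 0,"wz": -2.2,"hand": 68}
    - {"dx": 0.76,"dy": 6.8,"dz": 0,"wx": 0,"wy": 0,"wz": -2.2,"hand": 68}
    - {"dx": 0.76,"dy": 6.8,"dz": 0.2,"wx": 0,"wy": 0,"wz": -2.2,"hand": 68}
    - {"dx": 0.76,"dy": 6.8,"dz": 0.2,"wx": 0,"wy": 0,"wz": -2.2,"hand": 68}
    - {"dx": 0.76,"dy": 6.8,"dz": 0.2,"wx": 0,"wy": 0,"wz": -2.2,"hand": 68}

```text
clock: 9.7
eef_pos: [0.4598, 0.3615, 0.1835]
tool_rot: [-0.102, 0.995, -0.001, -0.001]
ft_force: [1.2, -0.7, 0.5]
grip_width: 0.0684
grasp_force: 0.0
```

```bash
python3 go.py .4615,.3635,.036,.205
python3 - <<'E'
from fit import *
bot.camera("top");bot.camera("scene")
for t,z in(("jaw_one",.008),("jaw_two",0)):
    rg=regions(t)
    for c in rg:
        ys,xs=np.where(rg[c]);print(t,c,fit({c:rg[c]},B,ray(c,xs.mean(),ys.mean(),.03),z,[0.05])[0])
rg=regions("fixture",("top",));print(fit(rg,F,(.564,.023),0,[0.01]))
E
```

```text
9.7 [0.4598 0.3615 0.1835] [ 1.2 -0.7  0.5] 68.4 [ 0.67  0.44  0.14  1.27 -0.    0.46] yaw 0.20489729352109531
.4615,.3635,.036,.205 [-0.047  0.035  2.949] [-0.014 -0.021 -0.001]
jaw_one top (np.float64(0.07), [0.5013, 0.0218, 0.0131])
jaw_one scene (np.float64(0.088), [0.4999, 0.0224, 0.0058])
jaw_two top (np.float64(0.216), [0.4622, 0.3627, 0.2591])
jaw_two scene (np.float64(0.049), [0.4607, 0.3622, 0.2847])
[(np.float64(0.175), [0.5641, 0.0231, 0.0114])]
```

Emit:
drive_tool:
  rows:
    - {"dx": -0.03,"dy": 0.03,"dz": 0.8,"wx": 0,"wy": 0,"wz": -0.25,"hand": 68}
    - {"dx": -0.03,"dy": 0.03,"dz": 1.7,"wx": 0,"wy": 0,"wz": -0.25,"hand": 68}
    - {"dx": -0.03,"dy": 0.03,"dz": 2.4,"wx": 0,"wy": 0,"wz": -0.25,"hand": 68}
    - {"dx": -0.03,"dy": 0.03,"dz": 2.8,"wx": 0,"wy": 0,"wz": -0.25,"hand": 68}
    - {"dx": -0.03,"dy": 0.03,"dz": 2.95,"wx": 0,"wy": 0,"wz": -0.25,"hand": 68}
    - {"dx": -0.03,"dy": 0.03,"dz": 2.95,"wx": 0,"wy": 0,"wz": -0.25,"hand": 68}
    - {"dx": -0.03,"dy": 0.03,"dz": 2.95,"wx": 0,"wy": 0,"wz": -0.25,"hand": 40}
    - {"dx": -0.03,"dy": 0.03,"dz": 2.95,"wx": 0,"wy": 0,"wz": -0.25,"hand": 40}
    - {"dx": -0.03,"dy": 0.03,"dz": 2.95,"wx": 0,"wy": 0,"wz": -0.25,"hand": 40}
    - {"dx": -0.03,"dy": 0.03,"dz": 2.95,"wx": 0,"wy": 0,"wz": -0.25,"hand": 40}
    - {"dx": -0.03,"dy": 0.03,"dz": 2.95,"wx": 0,"wy": 0,"wz": -0.25,"hand": 40}
    - {"dx": -0.03,"dy": 0.03,"dz": 2.5,"wx": 0,"wy": 0,"wz": -0.25,"hand": 40}
    - {"dx": -0.03,"dy": 0.03,"dz": 1.5,"wx": 0,"wy": 0,"wz": -0.25,"hand": 40}
    - {"dx": -0.03,"dy": 0.03,"dz": 0.6,"wx": 0,"wy": 0,"wz": -0.25,"hand": 40}
    - {"dx": -0.03,"dy": 0.03,"dz": 0.4,"wx": 0,"wy": 0,"wz": -0.25,"hand": 40}
    - {"dx": -0.03,"dy": 0.03,"dz": 0.4,"wx": 0,"wy": 0,"wz": -0.25,"hand": 40}
    - {"dx": -0.03,"dy": 0.03,"dz": 0.4,"wx": 0,"wy": 0,"wz": -0.25,"hand": 40}

```text
clock: 11.75
eef_pos: [0.4603, 0.3637, 0.1627]
tool_rot: [-0.113, 0.994, -0.001, -0.001]
ft_force: [-0.1, -0.4, -2.2]
grip_width: 0.0449
grasp_force: 61.7
```

```bash
python3 go.py .5525,.0228,.163,.0135 .5525,.0228,.044,.0135;python3 - <<'E'
from fit import *
bot.camera("top");bot.camera("scene")
z=bot.get_obs()["eef_pos"][2]-.036
rg=regions("jaw_two",("scene",))
for c in rg:
    ys,xs=np.where(rg[c]);print(c,fit({c:rg[c]},B,ray(c,xs.mean(),ys.mean(),z+.03),z,[0.2])[0])
E
```

```text
11.75 [0.4603 0.3637 0.1627] [-0.1 -0.4 -2.2] 44.9 [0.67 0.46 0.11 1.22 0.   0.44] yaw 0.22748970575516547
.5525,.0228,.163,.0135 [-2.580e-01 -7.059e+00  2.000e-03] [-0.016 -0.027  2.452]
.5525,.0228,.044,.0135 [-0.264 -7.056  2.382] [-0.016 -0.027  2.452]
scene (np.float64(0.226), [0.4691, 0.3655, 1.1609])
```

Emit:
drive_tool:
  rows:
    - {"dx": 0,"dy": -0.8,"dz": 0,"wx": 0,"wy": 0,"wz": 0.3,"hand": 40}
    - {"dx": -0.05,"dy": -1.7,"dz": 0,"wx": 0,"wy": 0,"wz": 0.7,"hand": 40}
    - {"dx": -0.1,"dy": -2.6,"dz": 0,"wx": 0,"wy": 0,"wz": 1.1,"hand": 40}
    - {"dx": -0.15,"dy": -3.5,"dz": 0,"wx": 0,"wy": 0,"wz": 1.5,"hand": 40}
    - {"dx": -0.2,"dy": -4.4,"dz": 0,"wx": 0,"wy": 0,"wz": 1.9,"hand": 40}
    - {"dx": -0.25,"dy": -5.3,"dz": 0,"wx": 0,"wy": 0,"wz": 2.45,"hand": 40}
    - {"dx": -0.26,"dy": -6.2,"dz": 0,"wx": 0,"wy": 0,"wz": 2.45,"hand": 40}
    - {"dx": -0.26,"dy": -6.8,"dz": 0,"wx": 0,"wy": 0,"wz": 2.45,"hand": 40}
    - {"dx": -0.26,"dy": -7.06,"dz": 0.4,"wx": 0,"wy": 0,"wz": 2.45,"hand": 40}
    - {"dx": -0.26,"dy": -7.06,"dz": 0.8,"wx": 0,"wy": 0,"wz": 2.45,"hand": 40}
    - {"dx": -0.26,"dy": -7.06,"dz": 1,"wx": 0,"wy": 0,"wz": 2.45,"hand": 40}
    - {"dx": -0.26,"dy": -7.06,"dz": 1,"wx": 0,"wy": 0,"wz": 2.45,"hand": 40}
    - {"dx": -0.26,"dy": -7.06,"dz": 1,"wx": 0,"wy": 0,"wz": 2.45,"hand": 40}

```text
clock: 13.2
eef_pos: [0.5533, 0.0239, 0.114]
tool_rot: [-0.007, 1.0, 0.0, -0.001]
ft_force: [0.6, 0.7, -2.6]
grip_width: 0.0447
grasp_force: 61.9
```

```bash
python3 go.py .5525,.0228,.044,.0135
```

```text
13.2 [0.5533 0.0239 0.114 ] [ 0.6  0.7 -2.6] 44.7 [ 0.04  0.43 -0.07  1.07  0.    0.03] yaw 0.01442201941883603
.5525,.0228,.044,.0135 [ 0.015 -0.022  1.4  ] [ 0.    -0.012  0.011]
```

Emit:
drive_tool:
  rows:
    - {"dx": 0,"dy": -0.02,"dz": 0.4,"wx": 0,"wy": 0,"wz": 0,"hand": 40}
    - {"dx": 0,"dy": -0.02,"dz": 0.8,"wx": 0,"wy": 0,"wz": 0,"hand": 40}
    - {"dx": 0,"dy": -0.02,"dz": 1.1,"wx": 0,"wy": 0,"wz": 0,"hand": 40}
    - {"dx": 0,"dy": -0.02,"dz": 1.28,"wx": 0,"wy": 0,"wz": 0,"hand": 40}
    - {"dx": 0,"dy": -0.02,"dz": 1.35,"wx": 0,"wy": 0,"wz": 0,"hand": 40}
    - {"dx": 0,"dy": -0.02,"dz": 1.38,"wx": 0,"wy": 0,"wz": 0,"hand": 40}
    - {"dx": 0,"dy": -0.02,"dz": 1.4,"wx": 0,"wy": 0,"wz": 0,"hand": 40}
    - {"dx": 0,"dy": -0.02,"dz": 1.4,"wx": 0,"wy": 0,"wz": 0,"hand": 40}

```text
clock: 14.0
eef_pos: [0.5544, 0.0229, 0.0471]
tool_rot: [-0.007, 1.0, 0.0, 0.001]
ft_force: [-4.2, -0.2, 6.2]
grip_width: 0.0451
grasp_force: 62.9
```

Emit:
drive_tool:
  rows:
    - {"dx": 0,"dy": 0,"dz": 0,"wx": 0,"wy": 0,"wz": 0,"hand": 62}
    - {"dx": 0,"dy": 0,"dz": 0,"wx": 0,"wy": 0,"wz": 0,"hand": 62}
    - {"dx": 0,"dy": 0,"dz": 0,"wx": 0,"wy": 0,"wz": 0,"hand": 62}
    - {"dx": 0,"dy": 0,"dz": -0.3,"wx": 0,"wy": 0,"wz": 0,"hand": 62}
    - {"dx": 0,"dy": 0,"dz": -1,"wx": 0,"wy": 0,"wz": 0,"hand": 62}
    - {"dx": 0,"dy": 0,"dz": -2,"wx": 0,"wy": 0,"wz": 0,"hand": 66}
    - {"dx": 0,"dy": 0,"dz": -3,"wx": 0,"wy": 0,"wz": 0,"hand": 68}
    - {"dx": 0,"dy": 0,"dz": -3,"wx": 0,"wy": 0,"wz": 0,"hand": 68}
    - {"dx": 0,"dy": 0,"dz": -3,"wx": 0,"wy": 0,"wz": 0,"hand": 68}

```text
clock: 14.9
eef_pos: [0.5548, 0.0225, 0.1961]
tool_rot: [-0.007, 1.0, 0.0, 0.002]
ft_force: [0.0, -0.6, -1.9]
grip_width: 0.0679
grasp_force: 0.0
```

```bash
python3 go.py .578,.3535,.19,.15 .578,.3535,.036,.15
```

```text
14.9 [0.5548 0.0225 0.1961] [ 0.  -0.6 -1.9] 67.9 [ 0.04  0.37  0.06  1.26 -0.    0.03] yaw 0.013630204095267162
.578,.3535,.19,.15 [-0.553  6.613  0.126] [-0.002  0.051 -1.563]
.578,.3535,.036,.15 [-0.54   6.613  3.206] [-0.002  0.051 -1.563]
```

Emit:
drive_tool:
  rows:
    - {"dx": -0.1,"dy": 0.9,"dz": 0,"wx": 0,"wy": 0,"wz": -0.5,"hand": 68}
    - {"dx": -0.2,"dy": 1.8,"dz": 0,"wx": 0,"wy": 0,"wz": -1,"hand": 68}
    - {"dx": -0.3,"dy": 2.7,"dz": 0,"wx": 0,"wy": 0,"wz": -1.56,"hand": 68}
    - {"dx": -0.4,"dy": 3.6,"dz": 0,"wx": 0,"wy": 0,"wz": -1.56,"hand": 68}
    - {"dx": -0.5,"dy": 4.5,"dz": 0,"wx": 0,"wy": 0,"wz": -1.56,"hand": 68}
    - {"dx": -0.55,"dy": 5.4,"dz": 0,"wx": 0,"wy": 0,"wz": -1.56,"hand": 68}
    - {"dx": -0.55,"dy": 6.1,"dz": 0,"wx": 0,"wy": 0,"wz": -1.56,"hand": 68}
    - {"dx": -0.55,"dy": 6.6,"dz": 0,"wx": 0,"wy": 0,"wz": -1.56,"hand": 68}
    - {"dx": -0.55,"dy": 6.6,"dz": 0.2,"wx": 0,"wy": 0,"wz": -1.56,"hand": 68}
    - {"dx": -0.55,"dy": 6.6,"dz": 0.2,"wx": 0,"wy": 0,"wz": -1.56,"hand": 68}
    - {"dx": -0.55,"dy": 6.6,"dz": 0.2,"wx": 0,"wy": 0,"wz": -1.56,"hand": 68}

```text
clock: 16.0
eef_pos: [0.5758, 0.3513, 0.1822]
tool_rot: [-0.074, 0.997, -0.001, -0.002]
ft_force: [0.5, 0.3, 1.2]
grip_width: 0.0684
grasp_force: 0.0
```

```bash
python3 go.py .578,.3535,.036,.15
python3 - <<'E'
from fit import *
bot.camera("top");bot.camera("scene")
for t,z in(("jaw_one",.008),("jaw_two",0.008),("jaw_three",0)):
    rg=regions(t)
    for c in rg:
        ys,xs=np.where(rg[c]);print(t,c,fit({c:rg[c]},B,ray(c,xs.mean(),ys.mean(),.03),z,[0.05])[0])
E
```

```text
16.0 [0.5758 0.3513 0.1822] [0.5 0.3 1.2] 68.4 [ 0.55  0.63  0.44  1.39 -0.    0.4 ] yaw 0.14884520203332952
.578,.3535,.036,.15 [-0.062  0.043  2.924] [-0.023 -0.044 -0.013]
jaw_one top (np.float64(0.043), [0.5017, 0.0243, 0.0132])
jaw_one scene (np.float64(0.489), [0.4818, 0.0204, 0.142])
jaw_two top (np.float64(0.061), [0.554, 0.0235, 0.0264])
jaw_two scene (np.float64(0.145), [0.5528, 0.0204, 0.097])
jaw_three top (np.float64(0.101), [0.5791, 0.354, 0.1848])
jaw_three scene (np.float64(0.046), [0.5794, 0.3519, 0.2142])
```

Emit:
drive_tool:
  rows:
    - {"dx": -0.08,"dy": 0.03,"dz": 0.8,"wx": 0,"wy": 0,"wz": -0.3,"hand": 68}
    - {"dx": -0.08,"dy": 0.03,"dz": 1.7,"wx": 0,"wy": 0,"wz": -0.3,"hand": 68}
    - {"dx": -0.08,"dy": 0.03,"dz": 2.4,"wx": 0,"wy": 0,"wz": -0.3,"hand": 68}
    - {"dx": -0.08,"dy": 0.03,"dz": 2.8,"wx": 0,"wy": 0,"wz": -0.3,"hand": 68}
    - {"dx": -0.08,"dy": 0.03,"dz": 2.92,"wx": 0,"wy": 0,"wz": -0.3,"hand": 68}
    - {"dx": -0.08,"dy": 0.03,"dz": 2.92,"wx": 0,"wy": 0,"wz": -0.3,"hand": 68}
    - {"dx": -0.08,"dy": 0.03,"dz": 2.92,"wx": 0,"wy": 0,"wz": -0.3,"hand": 40}
    - {"dx": -0.08,"dy": 0.03,"dz": 2.92,"wx": 0,"wy": 0,"wz": -0.3,"hand": 40}
    - {"dx": -0.08,"dy": 0.03,"dz": 2.92,"wx": 0,"wy": 0,"wz": -0.3,"hand": 40}
    - {"dx": -0.08,"dy": 0.03,"dz": 2.92,"wx": 0,"wy": 0,"wz": -0.3,"hand": 40}
    - {"dx": -0.08,"dy": 0.03,"dz": 2.92,"wx": 0,"wy": 0,"wz": -0.3,"hand": 40}
    - {"dx": -0.08,"dy": 0.03,"dz": 2.5,"wx": 0,"wy": 0,"wz": -0.3,"hand": 40}
    - {"dx": -0.08,"dy": 0.03,"dz": 1.5,"wx": 0,"wy": 0,"wz": -0.3,"hand": 40}
    - {"dx": -0.08,"dy": 0.03,"dz": 0.6,"wx": 0,"wy": 0,"wz": -0.3,"hand": 40}
    - {"dx": -0.08,"dy": 0.03,"dz": 0.4,"wx": 0,"wy": 0,"wz": -0.3,"hand": 40}
    - {"dx": -0.08,"dy": 0.03,"dz": 0.4,"wx": 0,"wy": 0,"wz": -0.3,"hand": 40}
    - {"dx": -0.08,"dy": 0.03,"dz": 0.4,"wx": 0,"wy": 0,"wz": -0.3,"hand": 40}

```text
clock: 18.1
eef_pos: [0.5793, 0.3543, 0.1623]
tool_rot: [-0.088, 0.996, -0.001, -0.001]
ft_force: [-0.9, -0.4, -2.3]
grip_width: 0.0447
grasp_force: 62.6
```

```bash
python3 go.py .605,.0238,.163,.0135 .605,.0238,.044,.0135
```

```text
18.1 [0.5793 0.3543 0.1623] [-0.9 -0.4 -2.3] 44.7 [0.55 0.65 0.42 1.35 0.   0.37] yaw 0.17603250265112247
.605,.0238,.163,.0135 [ 6.510e-01 -6.598e+00 -5.000e-03] [-0.015 -0.034  1.862]
.605,.0238,.044,.0135 [ 0.644 -6.596  2.375] [-0.015 -0.034  1.862]
```

Emit:
drive_tool:
  rows:
    - {"dx": 0.1,"dy": -0.8,"dz": 0,"wx": 0,"wy": 0,"wz": 0.3,"hand": 40}
    - {"dx": 0.2,"dy": -1.7,"dz": 0,"wx": 0,"wy": 0,"wz": 0.7,"hand": 40}
    - {"dx": 0.3,"dy": -2.6,"dz": 0,"wx": 0,"wy": 0,"wz": 1.1,"hand": 40}
    - {"dx": 0.4,"dy": -3.5,"dz": 0,"wx": 0,"wy": 0,"wz": 1.5,"hand": 40}
    - {"dx": 0.5,"dy": -4.4,"dz": 0,"wx": 0,"wy": 0,"wz": 1.86,"hand": 40}
    - {"dx": 0.6,"dy": -5.3,"dz": 0,"wx": 0,"wy": 0,"wz": 1.86,"hand": 40}
    - {"dx": 0.65,"dy": -6.1,"dz": 0,"wx": 0,"wy": 0,"wz": 1.86,"hand": 40}
    - {"dx": 0.65,"dy": -6.6,"dz": 0,"wx": 0,"wy": 0,"wz": 1.86,"hand": 40}
    - {"dx": 0.65,"dy": -6.6,"dz": 0.4,"wx": 0,"wy": 0,"wz": 1.86,"hand": 40}
    - {"dx": 0.65,"dy": -6.6,"dz": 0.8,"wx": 0,"wy": 0,"wz": 1.86,"hand": 40}
    - {"dx": 0.65,"dy": -6.6,"dz": 1,"wx": 0,"wy": 0,"wz": 1.86,"hand": 40}
    - {"dx": 0.65,"dy": -6.6,"dz": 1,"wx": 0,"wy": 0,"wz": 1.86,"hand": 40}
    - {"dx": 0.65,"dy": -6.6,"dz": 1,"wx": 0,"wy": 0,"wz": 1.86,"hand": 40}

```text
clock: 19.4
eef_pos: [0.6054, 0.0245, 0.1134]
tool_rot: [-0.007, 1.0, -0.0, -0.001]
ft_force: [0.0, 0.1, -2.3]
grip_width: 0.0442
grasp_force: 62.7
```

```bash
python3 go.py .605,.0238,.046,.0135
python3 - <<'E'
from fit import *
for c in("top","scene"):
    a=bot.camera(c); 
    p=proj(c,[[.56,.02,.06]])[0].astype(int);x,y=max(p[0]-60,0),max(p[1]-45,0)
    cv2.imwrite(f"pics/{c}3c.png",cv2.resize(a[y:y+90,x:x+120,::-1],(400,300),interpolation=cv2.INTER_CUBIC))
a=np.hstack([cv2.imread(f"pics/{c}3c.png") for c in("top","scene")]);cv2.imwrite("pics/b3.png",a)
E
```

```text
19.4 [0.6054 0.0245 0.1134] [ 0.   0.1 -2.3] 44.2 [ 0.04  0.53  0.09  1.13 -0.    0.03] yaw 0.014113981603791848
.605,.0238,.046,.0135 [ 0.006 -0.015  1.348] [-0.001 -0.024  0.007]
```

View pics/b3.png

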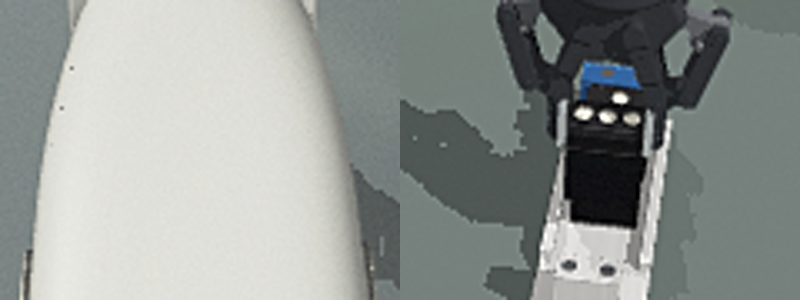

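Emit:
drive_tool:
  rows:
    - {"dx": 0,"dy": -0.02,"dz": 0.4,"wx": 0,"wy": 0,"wz": 0,"hand": 40}
    - {"dx": 0,"dy": -0.02,"dz": 0.8,"wx": 0,"wy": 0,"wz": 0,"hand": 40}
    - {"dx": 0,"dy": -0.02,"dz": 1.1,"wx": 0,"wy": 0,"wz": 0,"hand": 40}
    - {"dx": 0,"dy": -0.02,"dz": 1.25,"wx": 0,"wy": 0,"wz": 0,"hand": 40}
    - {"dx": 0,"dy": -0.02,"dz": 1.32,"wx": 0,"wy": 0,"wz": 0,"hand": 40}
    - {"dx": 0,"dy": -0.02,"dz": 1.36,"wx": 0,"wy": 0,"wz": 0,"hand": 40}
    - {"dx": 0,"dy": -0.02,"dz": 1.36,"wx": 0,"wy": 0,"wz": 0,"hand": 40}
    - {"dx": 0,"dy": -0.02,"dz": 1.36,"wx": 0,"wy": 0,"wz": 0,"hand": 40}
    - {"dx": 0,"dy": -0.02,"dz": 1.36,"wx": 0,"wy": 0,"wz": 0,"hand": 62}
    - {"dx": 0,"dy": -0.02,"dz": 1.36,"wx": 0,"wy": 0,"wz": 0,"hand": 62}
    - {"dx": 0,"dy": -0.02,"dz": 1.36,"wx": 0,"wy": 0,"wz": 0,"hand": 62}
    - {"dx": 0,"dy": -0.02,"dz": 1,"wx": 0,"wy": 0,"wz": 0,"hand": 62}
    - {"dx": 0,"dy": -0.02,"dz": 0,"wx": 0,"wy": 0,"wz": 0,"hand": 62}
    - {"dx": 0,"dy": -0.02,"dz": -1,"wx": 0,"wy": 0,"wz": 0,"hand": 66}
    - {"dx": 0,"dy": -0.02,"dz": -1.6,"wx": 0,"wy": 0,"wz": 0,"hand": 72}
    - {"dx": 0,"dy": -0.02,"dz": -1.6,"wx": 0,"wy": 0,"wz": 0,"hand": 72}
    - {"dx": 0,"dy": -0.02,"dz": -1.6,"wx": 0,"wy": 0,"wz": 0,"hand": 72}

```text
clock: 21.2
eef_pos: [0.6066, 0.0233, 0.1951]
tool_rot: [-0.007, 1.0, 0.0, 0.001]
ft_force: [-0.3, -0.1, -0.8]
grip_width: 0.0724
grasp_force: 0.0
```

```bash
python3 go.py .3912,.2622,.19,-.25 .3912,.2622,.055,-.25
```

```text
21.2 [0.6066 0.0233 0.1951] [-0.3 -0.1 -0.8] 72.4 [ 0.04  0.47  0.22  1.31 -0.    0.02] yaw 0.013598893064694417
.3912,.2622,.19,-.25 [4.243 4.837 0.094] [3.000e-03 2.500e-02 3.021e+00]
.3912,.2622,.055,-.25 [4.249 4.837 2.794] [3.000e-03 2.500e-02 3.021e+00]
```

Emit:
drive_tool:
  rows:
    - {"dx": 0.6,"dy": 0.7,"dz": 0,"wx": 0,"wy": 0,"wz": 0.6,"hand": 72}
    - {"dx": 1.2,"dy": 1.4,"dz": 0,"wx": 0,"wy": 0,"wz": 1.2,"hand": 72}
    - {"dx": 1.8,"dy": 2.1,"dz": 0,"wx": 0,"wy": 0,"wz": 1.8,"hand": 72}
    - {"dx": 2.4,"dy": 2.8,"dz": 0,"wx": 0,"wy": 0,"wz": 2.4,"hand": 72}
    - {"dx": 3,"dy": 3.4,"dz": 0,"wx": 0,"wy": 0,"wz": 3,"hand": 72}
    - {"dx": 3.6,"dy": 4.1,"dz": 0,"wx": 0,"wy": 0,"wz": 3,"hand": 72}
    - {"dx": 4,"dy": 4.6,"dz": 0,"wx": 0,"wy": 0,"wz": 3,"hand": 72}
    - {"dx": 4.25,"dy": 4.84,"dz": 0,"wx": 0,"wy": 0,"wz": 3,"hand": 72}
    - {"dx": 4.25,"dy": 4.84,"dz": 0.2,"wx": 0,"wy": 0,"wz": 3,"hand": 72}
    - {"dx": 4.25,"dy": 4.84,"dz": 0.2,"wx": 0,"wy": 0,"wz": 3,"hand": 72}
    - {"dx": 4.25,"dy": 4.84,"dz": 0.2,"wx": 0,"wy": 0,"wz": 3,"hand": 72}

```text
clock: 22.3
eef_pos: [0.3901, 0.2613, 0.1829]
tool_rot: [0.124, 0.992, -0.001, -0.001]
ft_force: [0.4, -0.8, -0.1]
grip_width: 0.0721
grasp_force: 0.0
```

```bash
python3 go.py .3912,.2622,.044,-.25
python3 - <<'E'
from fit import *
a=bot.camera("top");b=bot.camera("scene")
for t,z,M in(("jaw_one",.008,B),("jaw_two",0.008,B),("jaw_three",0.008,B),("wedge",0,W)):
    rg=regions(t)
    for c in rg:
        ys,xs=np.where(rg[c]);print(t,c,fit({c:rg[c]},M,ray(c,xs.mean(),ys.mean(),.03),z,[-.2 if t=="wedge" else 0.05])[0])
o=[]
for c,a in(("top",a),("scene",b)):
    p=proj(c,[[.56,.05,.06]])[0].astype(int);x,y=max(p[0]-60,0),max(p[1]-45,0)
    o.append(cv2.resize(a[y:y+90,x:x+120,::-1],(400,300),interpolation=cv2.INTER_CUBIC))
cv2.imwrite("pics/b4.png",np.hstack(o))
E
```

```text
22.3 [0.3901 0.2613 0.1829] [ 0.4 -0.8 -0.1] 72.1 [ 0.59  0.22 -0.18  1.17 -0.    0.84] yaw -0.24924144514742408
.3912,.2622,.044,-.25 [-0.022  0.03   2.778] [-0.028 -0.02   0.009]
jaw_one top (np.float64(0.084), [0.5016, 0.0243, 0.0251])
jaw_one scene (np.float64(0.496), [0.4753, 0.0204, 0.1268])
jaw_two top (np.float64(0.037), [0.5539, 0.0234, 0.0162])
jaw_two scene (np.float64(0.462), [0.5288, 0.0205, 0.0163])
jaw_three top (np.float64(0.132), [0.6077, 0.0243, 0.07])
jaw_three scene (np.float64(0.256), [0.5945, 0.0218, 0.0508])
wedge top (np.float64(0.421), [0.3943, 0.2611, -0.0388])
wedge scene (np.float64(0.048), [0.3911, 0.262, -0.3068])
```

View pics/b4.png

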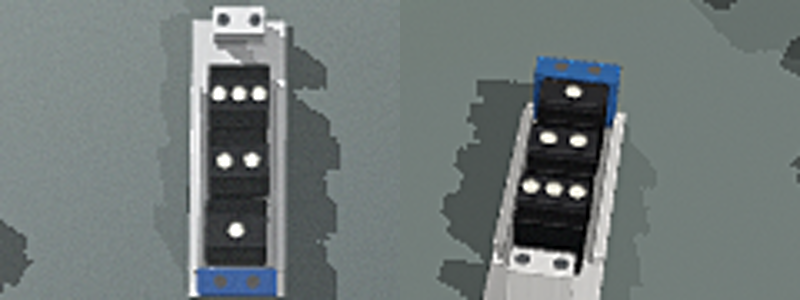

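Emit:
drive_tool:
  rows:
    - {"dx": -0.02,"dy": 0.02,"dz": 0.8,"wx": 0,"wy": 0,"wz": 0.3,"hand": 72}
    - {"dx": -0.02,"dy": 0.02,"dz": 1.6,"wx": 0,"wy": 0,"wz": 0.3,"hand": 72}
    - {"dx": -0.02,"dy": 0.02,"dz": 2.3,"wx": 0,"wy": 0,"wz": 0.3,"hand": 72}
    - {"dx": -0.02,"dy": 0.02,"dz": 2.6,"wx": 0,"wy": 0,"wz": 0.3,"hand": 72}
    - {"dx": -0.02,"dy": 0.02,"dz": 2.78,"wx": 0,"wy": 0,"wz": 0.3,"hand": 72}
    - {"dx": -0.02,"dy": 0.02,"dz": 2.78,"wx": 0,"wy": 0,"wz": 0.3,"hand": 72}
    - {"dx": -0.02,"dy": 0.02,"dz": 2.78,"wx": 0,"wy": 0,"wz": 0.3,"hand": 44}
    - {"dx": -0.02,"dy": 0.02,"dz": 2.78,"wx": 0,"wy": 0,"wz": 0.3,"hand": 44}
    - {"dx": -0.02,"dy": 0.02,"dz": 2.78,"wx": 0,"wy": 0,"wz": 0.3,"hand": 44}
    - {"dx": -0.02,"dy": 0.02,"dz": 2.78,"wx": 0,"wy": 0,"wz": 0.3,"hand": 44}
    - {"dx": -0.02,"dy": 0.02,"dz": 2.78,"wx": 0,"wy": 0,"wz": 0.3,"hand": 44}
    - {"dx": -0.02,"dy": 0.02,"dz": 2.78,"wx": 0,"wy": 0,"wz": 0.3,"hand": 44}
    - {"dx": -0.02,"dy": 0.02,"dz": 2.2,"wx": 0,"wy": 0,"wz": 0.3,"hand": 44}
    - {"dx": -0.02,"dy": 0.02,"dz": 1.2,"wx": 0,"wy": 0,"wz": 0.3,"hand": 44}
    - {"dx": -0.02,"dy": 0.02,"dz": 0.3,"wx": 0,"wy": 0,"wz": 0.3,"hand": 44}
    - {"dx": -0.02,"dy": 0.02,"dz": 0.1,"wx": 0,"wy": 0,"wz": 0.3,"hand": 44}
    - {"dx": -0.02,"dy": 0.02,"dz": 0.1,"wx": 0,"wy": 0,"wz": 0.3,"hand": 44}
    - {"dx": -0.02,"dy": 0.02,"dz": 0.1,"wx": 0,"wy": 0,"wz": 0.3,"hand": 44}

```text
clock: 24.6
eef_pos: [0.3905, 0.2624, 0.1779]
tool_rot: [0.137, 0.991, -0.001, -0.001]
ft_force: [-0.1, -0.5, -2.6]
grip_width: 0.0493
grasp_force: 63.3
```

```bash
python3 go.py .642,.0243,.178,.0135
python3 - <<'E'
from fit import *
a=bot.camera("top");b=bot.camera("scene")
o=[]
for c,a in(("top",a),("scene",b)):
    p=proj(c,[[.39,.26,.15]])[0].astype(int);x,y=max(p[0]-60,0),max(p[1]-45,0)
    o.append(cv2.resize(a[y:y+90,x:x+120,::-1],(400,300),interpolation=cv2.INTER_CUBIC))
cv2.imwrite("pics/b5.png",np.hstack(o))
E
```

```text
24.6 [0.3905 0.2624 0.1779] [-0.1 -0.5 -2.6] 49.3 [ 0.59  0.22 -0.19  1.16  0.    0.87] yaw -0.2742817966171942
.642,.0243,.178,.0135 [-6.133 -3.222 -0.007] [-0.019 -0.023 -3.298]
```

View pics/b5.png

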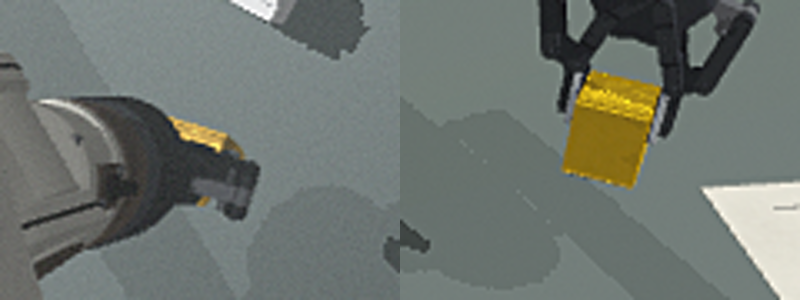

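Emit:
drive_tool:
  rows:
    - {"dx": -0.7,"dy": -0.37,"dz": 0,"wx": 0,"wy": 0,"wz": -0.5,"hand": 44}
    - {"dx": -1.4,"dy": -0.74,"dz": 0,"wx": 0,"wy": 0,"wz": -1,"hand": 44}
    - {"dx": -2.1,"dy": -1.1,"dz": 0,"wx": 0,"wy": 0,"wz": -1.5,"hand": 44}
    - {"dx": -2.8,"dy": -1.5,"dz": 0,"wx": 0,"wy": 0,"wz": -2,"hand": 44}
    - {"dx": -3.5,"dy": -1.85,"dz": 0,"wx": 0,"wy": 0,"wz": -2.5,"hand": 44}
    - {"dx": -4.2,"dy": -2.2,"dz": 0,"wx": 0,"wy": 0,"wz": -3,"hand": 44}
    - {"dx": -4.9,"dy": -2.6,"dz": 0,"wx": 0,"wy": 0,"wz": -3.3,"hand": 44}
    - {"dx": -5.6,"dy": -2.95,"dz": 0,"wx": 0,"wy": 0,"wz": -3.3,"hand": 44}
    - {"dx": -6,"dy": -3.15,"dz": 0.2,"wx": 0,"wy": 0,"wz": -3.3,"hand": 44}
    - {"dx": -6.13,"dy": -3.22,"dz": 0.5,"wx": 0,"wy": 0,"wz": -3.3,"hand": 44}
    - {"dx": -6.13,"dy": -3.22,"dz": 0.8,"wx": 0,"wy": 0,"wz": -3.3,"hand": 44}
    - {"dx": -6.13,"dy": -3.22,"dz": 0.8,"wx": 0,"wy": 0,"wz": -3.3,"hand": 44}
    - {"dx": -6.13,"dy": -3.22,"dz": 0.8,"wx": 0,"wy": 0,"wz": -3.3,"hand": 44}
    - {"dx": -6.13,"dy": -3.22,"dz": 0.8,"wx": 0,"wy": 0,"wz": -3.3,"hand": 44}

```text
clock: 26.1
eef_pos: [0.6427, 0.0258, 0.1395]
tool_rot: [-0.007, 1.0, 0.0, -0.0]
ft_force: [0.3, 0.5, -2.6]
grip_width: 0.0493
grasp_force: 63.1
```

```bash
python3 go.py .642,.0243,.052,.0135
python3 - <<'E'
from fit import *
a=bot.camera("top");b=bot.camera("scene")
z=bot.get_obs()["eef_pos"][2]-.044
rg=regions("wedge",("scene",))
for c in rg:
    ys,xs=np.where(rg[c]);print(fit({c:rg[c]},W,(.642,.024),z,[0.01]))
for u,v in proj("scene",[[.653,.023,.052],[.631,.023,.052]]):print(u,v)
o=[]
for c,a in(("top",a),("scene",b)):
    p=proj(c,[[.62,.02,.09]])[0].astype(int);x,y=max(p[0]-40,0),max(p[1]-30,0)
    o.append(cv2.resize(a[y:y+60,x:x+80,::-1],(400,300),interpolation=cv2.INTER_CUBIC));print(x,y)
cv2.imwrite("pics/b6.png",np.hstack(o))
E
```

```text
26.1 [0.6427 0.0258 0.1395] [ 0.3  0.5 -2.6] 49.3 [0.04 0.58 0.25 1.24 0.   0.03] yaw 0.014662871079217377
.642,.0243,.052,.0135 [ 0.014 -0.03   1.751] [ 0.002 -0.     0.013]
[(np.float64(0.08), [0.6444, 0.0253, 0.087])]
335.14701194155305 213.07388364541575
336.63698484053094 205.88199159470582
257 142
296 158
```

View pics/b6.png

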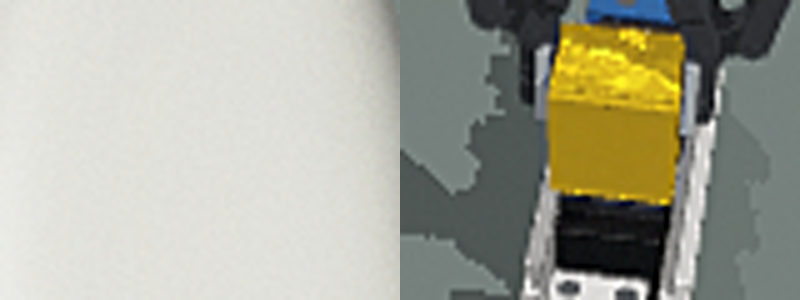

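Emit:
drive_tool:
  rows:
    - {"dx": 0.02,"dy": -0.03,"dz": 0.2,"wx": 0,"wy": 0,"wz": 0,"hand": 44}
    - {"dx": 0.02,"dy": -0.03,"dz": 0.5,"wx": 0,"wy": 0,"wz": 0,"hand": 44}
    - {"dx": 0.02,"dy": -0.03,"dz": 0.7,"wx": 0,"wy": 0,"wz": 0,"hand": 44}
    - {"dx": 0.02,"dy": -0.03,"dz": 0.8,"wx": 0,"wy": 0,"wz": 0,"hand": 44}
    - {"dx": 0.02,"dy": -0.03,"dz": 0.9,"wx": 0,"wy": 0,"wz": 0,"hand": 44}
    - {"dx": 0.02,"dy": -0.03,"dz": 0.95,"wx": 0,"wy": 0,"wz": 0,"hand": 44}
    - {"dx": 0.02,"dy": -0.03,"dz": 1.0,"wx": 0,"wy": 0,"wz": 0,"hand": 44}
    - {"dx": 0.02,"dy": -0.03,"dz": 1.0,"wx": 0,"wy": 0,"wz": 0,"hand": 44}

```text
clock: 27.05
eef_pos: [0.642, 0.0235, 0.0892]
tool_rot: [-0.007, 1.0, -0.0, 0.0]
ft_force: [0.5, 0.0, -2.7]
grip_width: 0.0493
grasp_force: 63.1
```

Emit:
drive_tool:
  rows:
    - {"dx": 0,"dy": 0,"dz": 0.1,"wx": 0,"wy": 0,"wz": 0,"hand": 44}
    - {"dx": 0.01,"dy": 0,"dz": 0.17,"wx": 0,"wy": 0,"wz": 0,"hand": 44}
    - {"dx": 0.02,"dy": 0,"dz": 0.24,"wx": 0,"wy": 0,"wz": 0,"hand": 44}
    - {"dx": 0.03,"dy": 0,"dz": 0.3,"wx": 0,"wy": 0,"wz": 0,"hand": 44}
    - {"dx": 0.045,"dy": 0,"dz": 0.36,"wx": 0,"wy": 0,"wz": 0,"hand": 44}
    - {"dx": 0.06,"dy": 0,"dz": 0.42,"wx": 0,"wy": 0,"wz": 0,"hand": 44}
    - {"dx": 0.06,"dy": 0,"dz": 0.42,"wx": 0,"wy": 0,"wz": 0,"hand": 44}

```text
clock: 27.75
eef_pos: [0.639, 0.0235, 0.0685]
tool_rot: [-0.007, 1.0, -0.0, 0.0]
ft_force: [-1.3, -0.1, 2.0]
grip_width: 0.0489
grasp_force: 63.8
```

Emit:
drive_tool:
  rows:
    - {"dx": 0.015,"dy": 0,"dz": 0.06,"wx": 0,"wy": 0,"wz": 0,"hand": 44}
    - {"dx": 0.03,"dy": 0,"dz": 0.12,"wx": 0,"wy": 0,"wz": 0,"hand": 44}
    - {"dx": 0.045,"dy": 0,"dz": 0.17,"wx": 0,"wy": 0,"wz": 0,"hand": 44}
    - {"dx": 0.055,"dy": 0,"dz": 0.21,"wx": 0,"wy": 0,"wz": 0,"hand": 44}
    - {"dx": 0.055,"dy": 0,"dz": 0.21,"wx": 0,"wy": 0,"wz": 0,"hand": 44}

```text
clock: 28.25
eef_pos: [0.6368, 0.0235, 0.0592]
tool_rot: [-0.007, 1.0, 0.0, 0.001]
ft_force: [-2.8, -0.1, 7.7]
grip_width: 0.0496
grasp_force: 64.4
```

Emit:
drive_tool:
  rows:
    - {"dx": 0,"dy": 0,"dz": 0.03,"wx": 0,"wy": 0,"wz": 0,"hand": 44}
    - {"dx": 0.01,"dy": 0,"dz": 0.06,"wx": 0,"wy": 0,"wz": 0,"hand": 44}
    - {"dx": 0.01,"dy": 0,"dz": 0.06,"wx": 0,"wy": 0,"wz": 0,"hand": 44}
    - {"dx": 0.01,"dy": 0,"dz": 0.06,"wx": 0,"wy": 0,"wz": 0,"hand": 44}

```text
clock: 28.65
eef_pos: [0.6365, 0.0235, 0.0575]
tool_rot: [-0.007, 1.0, 0.0, 0.001]
ft_force: [-4.7, -0.6, 12.4]
grip_width: 0.0488
grasp_force: 65.1
```

Emit:
drive_tool:
  rows:
    - {"dx": 0,"dy": 0,"dz": 0.04,"wx": 0,"wy": 0,"wz": 0,"hand": 44}
    - {"dx": 0,"dy": 0,"dz": 0.07,"wx": 0,"wy": 0,"wz": 0,"hand": 44}
    - {"dx": 0,"dy": 0,"dz": 0.07,"wx": 0,"wy": 0,"wz": 0,"hand": 44}
    - {"dx": 0,"dy": 0,"dz": 0.07,"wx": 0,"wy": 0,"wz": 0,"hand": 44}

```text
clock: 29.05
eef_pos: [0.6366, 0.0235, 0.0571]
tool_rot: [-0.007, 1.0, 0.0, 0.002]
ft_force: [-11.1, -0.2, 26.7]
grip_width: 0.049
grasp_force: 66.8
```

Emit:
drive_tool:
  rows:
    - {"dx": 0,"dy": 0,"dz": -0.04,"wx": 0,"wy": 0,"wz": 0,"hand": 44}
    - {"dx": 0,"dy": 0,"dz": -0.04,"wx": 0,"wy": 0,"wz": 0,"hand": 66}
    - {"dx": 0,"dy": 0,"dz": -0.04,"wx": 0,"wy": 0,"wz": 0,"hand": 66}
    - {"dx": 0,"dy": 0,"dz": -0.04,"wx": 0,"wy": 0,"wz": 0,"hand": 66}
    - {"dx": 0,"dy": 0,"dz": -0.04,"wx": 0,"wy": 0,"wz": 0,"hand": 66}
    - {"dx": 0,"dy": 0,"dz": -0.5,"wx": 0,"wy": 0,"wz": 0,"hand": 66}
    - {"dx": 0,"dy": 0,"dz": -1.3,"wx": 0,"wy": 0,"wz": 0,"hand": 68}
    - {"dx": 0,"dy": 0,"dz": -2.2,"wx": 0,"wy": 0,"wz": 0,"hand": 68}
    - {"dx": 0,"dy": 1,"dz": -3,"wx": 0,"wy": 0,"wz": 0,"hand": 68}
    - {"dx": 0,"dy": 2,"dz": -3,"wx": 0,"wy": 0,"wz": 0,"hand": 68}
    - {"dx": 0,"dy": 3,"dz": -3,"wx": 0,"wy": 0,"wz": 0,"hand": 68}
    - {"dx": 0,"dy": 4,"dz": -3,"wx": 0,"wy": 0,"wz": 0,"hand": 68}
    - {"dx": 0,"dy": 4,"dz": -3,"wx": 0,"wy": 0,"wz": 0,"hand": 68}

```text
clock: 30.35
eef_pos: [0.632, 0.2292, 0.2005]
tool_rot: [-0.01, 1.0, 0.001, -0.0]
ft_force: [0.2, -0.3, -0.3]
grip_width: 0.0682
grasp_force: 0.0
```

Run:
```python
from fit import *
a=bot.camera("top");b=bot.camera("scene")
for t,z,M in(("jaw_one",.008,B),("jaw_two",0.008,B),("jaw_three",0.008,B),("wedge",.013,W)):
    rg=regions(t,("top",))
    for c in rg:
        ys,xs=np.where(rg[c]);print(t,c,fit({c:rg[c]},M,ray(c,xs.mean(),ys.mean(),.03),z,[0.01])[0])
o=[]
for c,a in(("top",a),("scene",b)):
    p=proj(c,[[.58,.02,.05]])[0].astype(int);x,y=max(p[0]-60,0),max(p[1]-45,0)
    o.append(cv2.resize(a[y:y+90,x:x+120,::-1],(400,300),interpolation=cv2.INTER_CUBIC))
    # wedge height cue: predicted silhouette extents for foot heights
cv2.imwrite("pics/b7.png",np.hstack(o))
r=regions("wedge",("scene",))
if r:
    for z in(.008,.012,.016,.020,.024):print(z,fit(r,W,(.636,.024),z,[.01])[0])
```

```text
jaw_one top (np.float64(0.069), [0.4992, 0.0222, 0.0188])
jaw_two top (np.float64(0.105), [0.5491, 0.0236, 0.0335])
jaw_three top (np.float64(0.198), [0.5944, 0.0245, 0.0068])
wedge top (np.float64(0.072), [0.6345, 0.0245, -0.018])
0.008 (np.float64(0.367), [0.6278, 0.0229, 0.0638])
0.012 (np.float64(0.373), [0.6331, 0.0234, 0.0739])
0.016 (np.float64(0.38), [0.6342, 0.0236, 0.0628])
0.02 (np.float64(0.386), [0.6394, 0.0239, 0.0726])
0.024 (np.float64(0.393), [0.6429, 0.024, 0.0808])
```

View pics/b7.png

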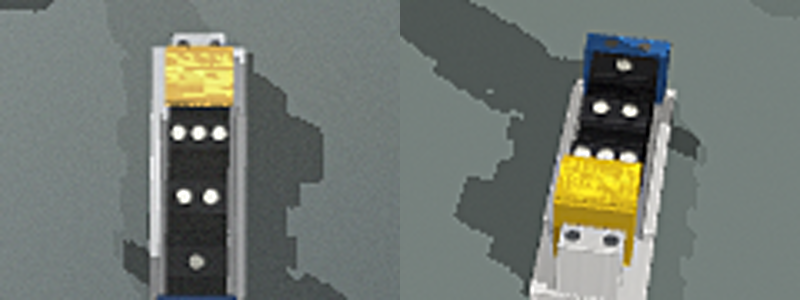

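Emit:
drive_tool:
  rows:
    - {"dx": 0,"dy": -1,"dz": 0,"wx": 0,"wy": 0,"wz": 0,"hand": 0}
    - {"dx": 0,"dy": -2,"dz": 0,"wx": 0,"wy": 0,"wz": 0,"hand": 0}
    - {"dx": 0,"dy": -3,"dz": 0,"wx": 0,"wy": 0,"wz": 0,"hand": 0}
    - {"dx": 0,"dy": -4,"dz": 0,"wx": 0,"wy": 0,"wz": 0,"hand": 0}
    - {"dx": 0,"dy": -4,"dz": 0.7,"wx": 0,"wy": 0,"wz": 0,"hand": 0}
    - {"dx": 0,"dy": -4,"dz": 1.4,"wx": 0,"wy": 0,"wz": 0,"hand": 0}
    - {"dx": 0,"dy": -4,"dz": 1.8,"wx": 0,"wy": 0,"wz": 0,"hand": 0}
    - {"dx": 0,"dy": -4,"dz": 1.8,"wx": 0,"wy": 0,"wz": 0,"hand": 0}
    - {"dx": 0,"dy": -4,"dz": 1.8,"wx": 0,"wy": 0,"wz": 0,"hand": 0}

```text
clock: 31.6
eef_pos: [0.6356, 0.0222, 0.1117]
tool_rot: [-0.006, 1.0, -0.0, -0.0]
ft_force: [-0.4, 0.2, 1.7]
grip_width: -0.0002
grasp_force: 0.0
```

```bash
python3 go.py .635,.024,.0885,.0135
```

```text
31.6 [0.6356 0.0222 0.1117] [-0.4  0.2  1.7] -0.2 [ 0.03  0.59  0.18  1.17 -0.    0.02] yaw 0.011804527147354138
.635,.024,.0885,.0135 [0.012 0.036 0.465] [-0.001 -0.002 -0.019]
```

Emit:
drive_tool:
  rows:
    - {"dx": 0,"dy": 0.03,"dz": 0.15,"wx": 0,"wy": 0,"wz": 0,"hand": 0}
    - {"dx": 0,"dy": 0.03,"dz": 0.28,"wx": 0,"wy": 0,"wz": 0,"hand": 0}
    - {"dx": 0,"dy": 0.03,"dz": 0.36,"wx": 0,"wy": 0,"wz": 0,"hand": 0}
    - {"dx": 0,"dy": 0.03,"dz": 0.41,"wx": 0,"wy": 0,"wz": 0,"hand": 0}
    - {"dx": 0,"dy": 0.03,"dz": 0.44,"wx": 0,"wy": 0,"wz": 0,"hand": 0}
    - {"dx": 0,"dy": 0.03,"dz": 0.46,"wx": 0,"wy": 0,"wz": 0,"hand": 0}
    - {"dx": 0,"dy": 0.03,"dz": 0.46,"wx": 0,"wy": 0,"wz": 0,"hand": 0}

```text
clock: 32.3
eef_pos: [0.6357, 0.025, 0.0883]
tool_rot: [-0.007, 1.0, -0.0, -0.0]
ft_force: [-0.2, 0.1, 0.0]
grip_width: -0.0001
grasp_force: 0.0
```

Emit:
drive_tool:
  rows:
    - {"dx": 0,"dy": 0,"dz": 0.02,"wx": 0,"wy": 0,"wz": 0,"hand": 0}
    - {"dx": 0,"dy": 0,"dz": 0.04,"wx": 0,"wy": 0,"wz": 0,"hand": 0}
    - {"dx": 0,"dy": 0,"dz": 0.05,"wx": 0,"wy": 0,"wz": 0,"hand": 0}
    - {"dx": 0,"dy": 0,"dz": 0.05,"wx": 0,"wy": 0,"wz": 0,"hand": 0}

```text
clock: 32.7
eef_pos: [0.6359, 0.025, 0.0878]
tool_rot: [-0.007, 1.0, 0.0, 0.001]
ft_force: [-2.5, -0.5, 7.9]
grip_width: -0.0
grasp_force: 4.1
```

Emit:
drive_tool:
  rows:
    - {"dx": 0,"dy": 0,"dz": -0.3,"wx": 0,"wy": 0,"wz": 0,"hand": 0}
    - {"dx": 0,"dy": 0,"dz": -1,"wx": 0,"wy": 0,"wz": 0,"hand": 0}
    - {"dx": 0,"dy": 0,"dz": -2,"wx": 0,"wy": 0,"wz": 0,"hand": 0}
    - {"dx": 0,"dy": 0.8,"dz": -2.5,"wx": 0,"wy": 0,"wz": 0,"hand": 0}
    - {"dx": 0,"dy": 1.6,"dz": -2.5,"wx": 0,"wy": 0,"wz": 0,"hand": 0}
    - {"dx": 0,"dy": 2.4,"dz": -2.5,"wx": 0,"wy": 0,"wz": 0,"hand": 0}
    - {"dx": 0,"dy": 3.2,"dz": -2.5,"wx": 0,"wy": 0,"wz": 0,"hand": 0}
    - {"dx": 0,"dy": 3.2,"dz": -2.5,"wx": 0,"wy": 0,"wz": 0,"hand": 0}

```text
clock: 33.5
eef_pos: [0.6328, 0.1904, 0.2106]
tool_rot: [-0.01, 1.0, 0.001, 0.0]
ft_force: [-0.5, -0.3, -0.1]
grip_width: -0.0
grasp_force: 0.0
```

Run:
```python
from fit import *
bot.camera("top")
for t,z,M in(("jaw_one",.008,B),("jaw_two",0.008,B),("jaw_three",0.008,B),("wedge",.011,W)):
    rg=regions(t,("top",))
    for c in rg:
        ys,xs=np.where(rg[c]);print(t,fit(rg,M,ray(c,xs.mean(),ys.mean(),.03),z,[0.01])[0])
print(bot.job_done())
```

```text
jaw_one (np.float64(0.085), [0.4992, 0.0241, 0.017])
jaw_two (np.float64(0.163), [0.5481, 0.0241, 0.0968])
jaw_three (np.float64(0.179), [0.5945, 0.0239, 0.0597])
wedge (np.float64(0.072), [0.6351, 0.0244, -0.0136])
the job is handed in; nothing more can be done
None
```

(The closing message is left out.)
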